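# Dock the large swab dish in its well on the nurse's desk

## Task

Slide the large covered steel dish across the white dish board until it drops into the large round well, and let go of it there, sitting flat on the well's floor. Slide it along the board, do not pick it up, and leave the small dish where it is.

Things in the scene. Friction and masses are not known exactly. Their poses are not given: they have to be found in the camera images.
- large_dish: larger of two flat, closed, round steel dishes (one rigid piece): diameter 110 mm, 24 mm thick, lower edge bevelled; upright steel knob in the middle of its flat top, diameter 26 mm, 30 mm tall (knob's top 54 mm above the underside). 0.25 to 0.5 kg. Origin: centre of the underside, z up. It lies on the near (robot's) part of the white board, at left or right; board's top 20 mm above the table
- small_dish: the smaller dish, same make: diameter 76 mm, 24 mm thick, the same knob (26 mm diameter, 30 mm tall). Origin: centre of the underside. It lies on the near part of the board beside the large dish and stays there
- large_well_centre (a point): centre of the large round well's mouth, level with the board's top, 20 mm above the table. Well: diameter 130 mm, flat cork floor 8 mm down, in the far part of the board, left or right. The white board is 310 mm deep, 440 mm wide, turned up to 0.3 rad, flat. The straight slide from the large dish to here is clear; it may cross the edge of the small well, too small for this dish to drop into
- small_well_centre (a point): centre of the mouth of the small round well beside the large one, level with the board's top: diameter 94 mm, 8 mm deep; it stays empty
Mind the look-alikes: they are no part of the job. What is shaped like the large_dish but red is not meant.

How it is judged:
By the outcome, as a careful person would: the job done as asked, in the order asked, and still so for the second after the job is handed in, with the robot touching nothing.
It also fails if it takes over 35 s, if anything falls off the work surface, if the arm or the gripper's body presses on something with over 40 N, if the wrist force passes 120 N, or if a joint passes its speed limit or range.

## Robot

A 6-joint arm with a two-finger parallel gripper is mounted at the origin on the work surface. World frame = base frame: x ahead of the robot, y to its left, z up, the work surface at z = 0. Lengths are in m, angles in rad, forces in N, time in s.
With the tool pointing down it reaches from about 0.35 to 0.975 m from the base axis. Payload 4.9 kg.
Tool frame: the origin (TCP) lies midway between the tips of the shut fingers; the grasp point (between the pads) lies 19 mm behind it; x points along the fingers, y is the direction in which the jaws open and shut, and the axes are right-handed (so a half turn about x gives the same grasp; the last joint's range is limited). The gripper opens to 85 mm and grips with 20 to 120 N. Pads are 22 mm wide; open, the fingers measure 114 mm over their backs; the gripper's body (76 mm by 85 mm) begins 54 mm behind the grasp point. The pads swing forward as they close: fully open they stand 13 mm farther back than shut.
Start: joints at [-1.315, 0.053, 1.613, -0, 1.476, -0.119], TCP at [0.229, -0.582, 0.231] pointing down, gripper open.
Joint ranges: [-3.01, 3.01], [-1.01, 2.22], [0.06, 2.58], [-1.02, 4.17], [0.09, 2.62], [-3.14, 3.14]. Speed limits (rad/s): [2.57, 2.57, 3.14, 3.14, 3.14, 3.14].

## Interface

Orientations are given as a unit quaternion [w, x, y, z].
In Python, from plant import manip gives the robot as it stands.
- The arm moves only by the tool send_rows, never from a script. Its argument "motion" is a list that holds one entry, the list of rows, each a list of 6 numbers: the shift along the world's x, y, z in cm, then the turn, a rotation vector about the world's x, y, z in rad. A call has 1 to 12 rows; each row shifts and turns the commanded pose from where the row before left it; what a row does not reach is not made up. A row lasts 1/12 s, in which the tool goes at most 41.7 mm and 7.16 degrees, less where a joint would pass 70% of its speed; a pose out of reach is approached as far as the arm can. A call with a gripper value outside its range is refused whole. "fingers" is the closure, from 0 (fully open) to 1 (shut), set as the call begins (left out, the last holds). The fingers move at their own pace and stop on an object; the grip force is fixed at half the most. Time passes only in rows, so rows that do not move let the fingers close. It gives the time, the measured TCP pose, the force and the opening at its end, in the units of the state.
- manip.state(): the state, without advancing time (a new reading comes with each control period).
- manip.grab_frame(name): name is "scene" or "top"; returns the picture (400x640x3 uint8, red, green, blue); there is no depth.
- manip.calibration(name): a dict with "mtx" (3x3 intrinsics, pixels), "cam_to_world" (4x4, takes a point from camera to world coordinates). Camera axes: x right, y up, looking along -z (the intrinsics and any distortion apply to the point x, -y, -z); pixel columns grow to the right and rows downward; lengths in m; the calibration is good to about 2 mm. A picture is of the moment at which its call begins. calibration takes no time and is no camera call.
- manip.job_done(): hands the job in, once; it reports no verdict.
Trained networks look in the newest picture that a camera, given by its name, has taken for a name from the list of things; names that differ only in an ending like _2 or _b are one class to them, and where a whole thing is asked for, a point or a joint stands for the part that bears it (a point fixed in the world has none). Each returns a list of dicts, best first, with "confidence" (0 to 1); they miss things now and then, are a little off and sometimes report something else, mostly with a low value. They report only what shows in the picture. A call takes as long as a camera call. They do not tell look-alikes from the thing itself.
- manip.boxes_of(query, camera): "centre" ([x, y, z] in m, in the coordinates of the camera as it stood for that picture, good to about 4 mm: the middle of the surface that is visible of it).
- manip.trace(query, camera): "region" (400x640 bool, what is visible of it).
- manip.landmark_of(query, camera): "centre" ([x, y, z] in m, in the coordinates of the camera as it stood for that picture, good to about 4 mm: a listed point, or the origin of a listed thing).
The state is a dict: "time": time; "joint_pos": joint angles; "joint_vel": joint speeds; "joint_efforts": joint torques, N m; "tool_pos": TCP position; "tool_rot": TCP orientation; "contact_force": force on the tool from outside, world axes, zero at the start; "ft_torque": the same for the moment, N m; "gripper_width": opening from 0.0 (shut) to 1.0 (fully open).
Only numpy, scipy, OpenCV 4.12 (cv2) and the standard library are available. Lean on these libraries where they do the work, as an engineer would, in place of code of your own. Each camera call takes 0.05 s, during which the arm holds its last target.

## Working session

There is one attempt and no reset: what is moved stays moved. The work goes in short steps, Python scripts to look and compute and a tool call to move; the robot and the scene stay as the last step left them, time stands still between calls to the robot, and variables do not carry over. Pictures are saved under pics/ and viewed, and the job is handed in when it is done.

Besides the shell and the picture viewer there is one more tool, called after ">>>" by a JSON object that holds its "fn" and its "kwargs". send_rows: Moves the arm, as the interface text tells. Its arguments: {"type":"object","properties":{"motion":{"type":"array","items":{"type":"array","items":{"type":"array","items":{"type":"number"}}}},"fingers":{"type":"number"}},"required":["motion"]}

```bash
mkdir -p pics; cat > h.py <<'E'
import numpy as np, cv2
from plant import manip
def snap(cam,fn):
    f=np.array(manip.grab_frame(cam)); cv2.imwrite('pics/'+fn,f[:,:,::-1]); return f
def w(cam,c):
    T=np.array(manip.calibration(cam)['cam_to_world']); return T[:3,:3]@np.array(c)+T[:3,3]
def pix(cam,p):
    c=manip.calibration(cam);T=np.linalg.inv(np.array(c['cam_to_world']));q=T[:3,:3]@p+T[:3,3]
    u=np.array(c['mtx'])@np.array([q[0],-q[1],-q[2]]);return u[:2]/u[2]
def ray(cam,u,v,z):
    c=manip.calibration(cam);T=np.array(c['cam_to_world']);d=np.linalg.inv(np.array(c['mtx']))@[u,v,1]
    d=T[:3,:3]@np.array([d[0],-d[1],-d[2]]);o=T[:3,3];return o+d*(z-o[2])/d[2]
E
python3 - <<'E'
from h import *
np.set_printoptions(precision=4,suppress=True)
for cam in ['top','scene']:
    snap(cam,cam+'0.png'); print(manip.calibration(cam))
    for q in ['large_dish','small_dish','large_well_centre','small_well_centre']:
        for d in manip.landmark_of(q,cam): 
            p=w(cam,d['centre']); print(cam,q,p,round(d['confidence'],2),pix(cam,p))
s=manip.state();print(s)
E
```

```text
{'mtx': array([[434.263 ,   0.    , 326.5059],
       [  0.    , 434.263 , 193.1225],
       [  0.    ,   0.    ,   1.    ]]), 'cam_to_world': array([[-0.0122,  0.997 , -0.0759,  0.4209],
       [-0.9997, -0.0107,  0.0203,  0.0883],
       [ 0.0194,  0.0762,  0.9969,  0.8702],
       [ 0.    ,  0.    ,  0.    ,  1.    ]])}
top large_dish [0.5044 0.2919 0.0017] 0.95 [215.7388 185.668 ]
top large_dish [0.505  0.0543 0.016 ] 0.94 [334.8007 183.4116]
top large_dish [ 0.2737  0.2031 -0.0034] 0.72 [260.7131 301.7643]
top small_dish [ 0.4771 -0.112   0.0208] 0.82 [419.4933 196.4236]
top small_dish [ 0.6385 -0.1286  0.0204] 0.36 [425.4044 115.7846]
top large_well_centre [0.6602 0.0371 0.0179] 0.77 [342.3491 106.06  ]
top small_well_centre [ 0.6344 -0.1282  0.0201] 0.9 [425.2043 117.8856]
{'mtx': array([[438.754 ,   0.    , 318.4374],
       [  0.    , 438.754 , 202.0378],
       [  0.    ,   0.    ,   1.    ]]), 'cam_to_world': array([[ 0.8322, -0.2874,  0.4742,  0.9207],
       [ 0.5545,  0.4299, -0.7126, -0.5349],
       [ 0.0009,  0.8559,  0.5171,  0.5289],
       [ 0.    ,  0.    ,  0.  
[... 293 characters left out ...]
ll_centre [0.6622 0.0444 0.0182] 0.81 [376.3963 264.4974]
scene small_well_centre [ 0.6396 -0.1278  0.0188] 0.97 [312.8819 317.4893]
scene small_well_centre [0.6589 0.041  0.0211] 0.36 [374.0316 263.5767]
{'time': 0.5, 'joint_pos': array([-1.315 ,  0.0527,  1.6129,  0.    ,  1.476 , -0.119 ]), 'joint_vel': array([ 0.0007, -0.0013,  0.0012,  0.0016, -0.0008, -0.    ]), 'joint_efforts': array([ -0.0002, -39.3211, -37.0027,  -0.0001,   0.0013,  -0.    ]), 'tool_pos': array([ 0.2288, -0.5816,  0.2313]), 'tool_rot': array([ 0.1317,  0.6947,  0.1318, -0.6947]), 'contact_force': array([ 0.4526, -0.1627, -0.1531]), 'ft_torque': array([-0.    , -0.0561, -0.0306]), 'gripper_width': 0.9991731625426891}
```

View pics/top0.png

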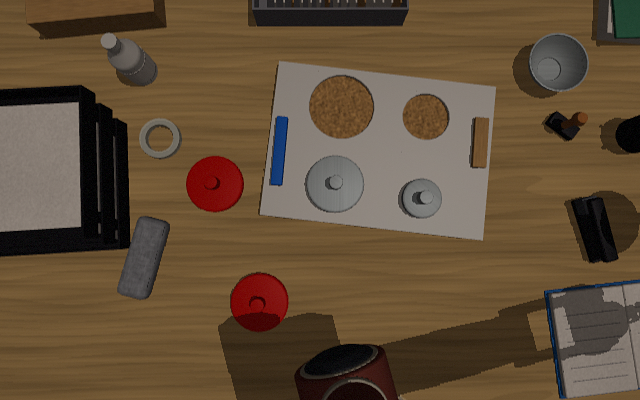

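View pics/scene0.png

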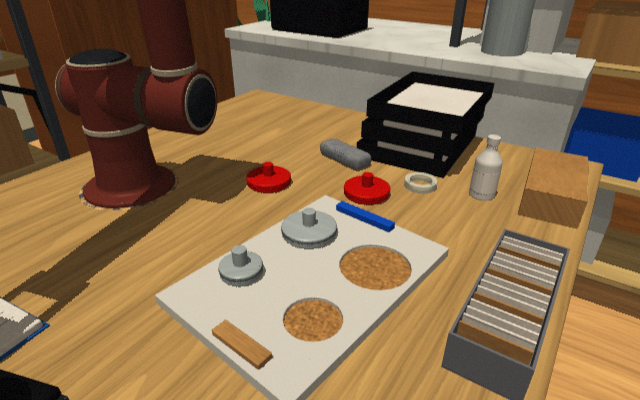

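```bash
python3 - <<'E'
from h import *
from scipy.spatial.transform import Rotation as R
q=manip.state()['tool_rot'];M=R.from_quat([q[1],q[2],q[3],q[0]]).as_matrix();print(M.round(3))
g=cv2.imread('pics/top0.png',0)
c=cv2.HoughCircles(cv2.resize(g,None,fx=2,fy=2),cv2.HOUGH_GRADIENT,1,40,param1=120,param2=30,minRadius=12,maxRadius=80)
print((c/2).round(1))
E
```

```text
[[ 0.     0.366 -0.931]
 [ 0.    -0.931 -0.366]
 [-1.    -0.    -0.   ]]
[[[334.8 182.8  28.1]
  [340.8 106.8  31.7]
  [557.8  62.2  27.9]
  [425.8 116.2  23.1]
  [158.8 137.8  13.4]
  [422.2 197.2  19.4]]]
```

The top view shows the steel large dish at (335,183) and the large well at (341,106). The small dish is at (421,197) and the small well at (425,117). The red look-alikes are at (215,184) and (258,302), off the board. Next I refine the positions from the rim circles.

```bash
python3 - <<'E'
from h import *
np.set_printoptions(precision=4,suppress=True)
print('dish rim',ray('top',334.8,182.8,.044),'well',ray('top',340.8,106.8,.02),'sd',ray('top',422.2-1,197.2,.044))
for q in ['large_dish','large_well_centre']:
  for cam in ['top','scene']:
    for d in manip.trace(q,cam):
        m=np.array(d['region']).astype(np.uint8); ys,xs=np.nonzero(m)
        c=max(cv2.findContours(m,0,1)[0],key=len); e=cv2.fitEllipse(c)
        print(q,cam,round(d['confidence'],2),len(xs),xs.mean(),ys.mean(),e, ray(cam,*e[0],.044 if 'dish' in q else .02))
print('knob top cand', ray('top',335.5,182,.074), ray('scene',308.5,212,.074))
f=cv2.imread('pics/top0.png')[140:220,290:380]; a=cv2.resize(f,None,fx=6,fy=6)
f=cv2.imread('pics/scene0.png')[190:270,270:320+40]; b=cv2.resize(f,(540,480))
cv2.imwrite('pics/z0.png',cv2.resize(np.hstack([a,b]),(800,356)))
E
```

```text
dish rim [0.5035 0.0554 0.044 ] well [0.6581 0.0404 0.02  ] sd [ 0.4741 -0.1098  0.044 ]
large_dish top 0.76 2536 334.91640378548897 183.94321766561515 ((334.92529296875, 183.943603515625), (55.47312927246094, 56.439456939697266), 58.234962463378906) [0.5013 0.0552 0.044 ]
large_dish top 0.7 2728 259.1400293255132 302.29545454545456 ((259.1633605957031, 302.2886047363281), (57.35006332397461, 58.731407165527344), 35.82180404663086) [0.2808 0.1997 0.044 ]
large_dish top 0.64 2516 214.49761526232115 183.7893481717011 ((214.51504516601562, 183.79310607910156), (54.87279510498047, 56.64949417114258), 94.62960052490234) [0.5039 0.2843 0.044 ]
large_dish scene 0.83 1091 268.4967919340055 178.42529789184235 ((268.4566345214844, 178.28396606445312), (29.356916427612305, 45.4805908203125), 86.83026885986328) [0.3187 0.1578 0.044 ]
large_dish scene 0.75 1145 366.89082969432314 189.56593886462883 ((366.890625, 189.47100830078125), (30.35504722595215, 46.11491775512695), 92.98683166503906) [0.5362 0.2391 0.044 ]
large_dish scene 0.61 1755 308.53105413105413 228.97321937321937 ((308.546142578125, 228.9497528076172), (38.753414154052734, 55.54517364501953), 88.44157409667969) [0.5161 0.0386 0.044 ]
large_well_centre top 0.93 6458 340.9851347166305 106.7259213378755 ((341.0087890625, 106.82074737548828), (87.76667785644531, 99.68761444091797), 98.2044677734375) [0.658 0.04  0.02 ]
large_well_centre scene 0.74 5639 377.4626706862919 270.1475438907608 ((377.6110534667969, 271.3697204589844), (73.40132141113281, 108.5827865600586), 100.61799621582031) [0.6737 0.0264 0.02  ]
knob top cand [0.5019 0.0553 0.074 ] [0.5082 0.0503 0.074 ]
```

View pics/z0.png

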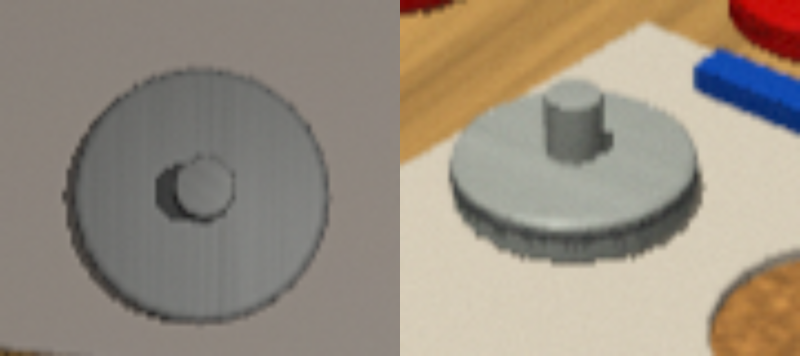

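The enlarged view confirms the steel dish is flat on the board with a clear knob. The dish is at about (0.503, 0.055) and the well at about (0.659, 0.040). I'll fly above the knob now, keeping the wrist orientation.

>>> {"fn": "send_rows", "kwargs": {"motion": [[[1.1,2.7,0,0,0,0],[1.1,2.7,0,0,0,0],[1.1,2.7,0,0,0,0],[1.1,2.7,0,0,0,0],[1.1,2.7,0,0,0,0],[1.1,2.7,0,0,0,0],[1.1,2.7,0,0,0,0],[1.1,2.7,0,0,0,0],[1.1,2.7,0,0,0,0],[1.1,2.7,0,0,0,0],[1.1,2.7,0,0,0,0],[1.1,2.7,0,0,0,0]]], "fingers": 0}}

```text
time: 1.7
tool_pos: [0.3611, -0.2563, 0.2315]
tool_rot: [0.132, 0.695, 0.131, -0.695]
contact_force: [-0.1, -0.0, -0.4]
gripper_width: 0.997
```

>>> {"fn": "send_rows", "kwargs": {"motion": [[[1.2,2.6,-0.6,0,0,0],[1.2,2.6,-0.6,0,0,0],[1.2,2.6,-0.6,0,0,0],[1.2,2.6,-0.6,0,0,0],[1.2,2.6,-0.6,0,0,0],[1.2,2.6,-0.6,0,0,0],[1.2,2.6,-0.6,0,0,0],[1.2,2.6,-0.6,0,0,0],[1.2,2.6,-0.6,0,0,0],[1.2,2.6,-0.6,0,0,0],[1.2,2.6,-0.6,0,0,0],[1.2,2.6,-0.6,0,0,0]]]}}

```text
time: 2.7
tool_pos: [0.5053, 0.0559, 0.1592]
tool_rot: [0.132, 0.695, 0.132, -0.694]
contact_force: [0.5, -0.5, 0.0]
gripper_width: 1.003
```

>>> {"fn": "send_rows", "kwargs": {"motion": [[[0,0,0,0,0,0],[0,0,0,0,0,0],[0,0,0,0,0,0]]]}}

```text
time: 2.95
tool_pos: [0.5047, 0.0542, 0.1594]
tool_rot: [-0.132, -0.695, -0.132, 0.695]
contact_force: [-0.1, -1.0, 0.3]
gripper_width: 0.997
```

>>> {"fn": "send_rows", "kwargs": {"motion": [[[-0.1,0.1,-1.5,0,0,0],[0,0,-1.5,0,0,0],[0,0,-1.5,0,0,0],[0,0,-1.5,0,0,0],[0,0,-1.5,0,0,0],[0,0,-1.2,0,0,0],[0,0,-0.9,0,0,0],[0,0,-0.7,0,0,0],[0,0,-0.5,0,0,0],[0,0,-0.3,0,0,0],[0,0,0,0,0,0],[0,0,0,0,0,0]]]}}

```text
time: 3.95
tool_pos: [0.5041, 0.0554, 0.0487]
tool_rot: [0.132, 0.695, 0.132, -0.695]
contact_force: [0.4, -0.1, -0.2]
gripper_width: 1.0
```

```bash
python3 - <<'E'
from h import *
a=snap('top','top1.png')[120:280,230:480];b=snap('scene','scene1.png')[130:290,200:450]
cv2.imwrite('pics/z1.png',cv2.resize(np.vstack([a,b]),(469,600))[:,:,::-1])
print(manip.state()['tool_pos'])
E
```

```text
[0.50435338 0.0554299  0.04897274]
```

View pics/z1.png

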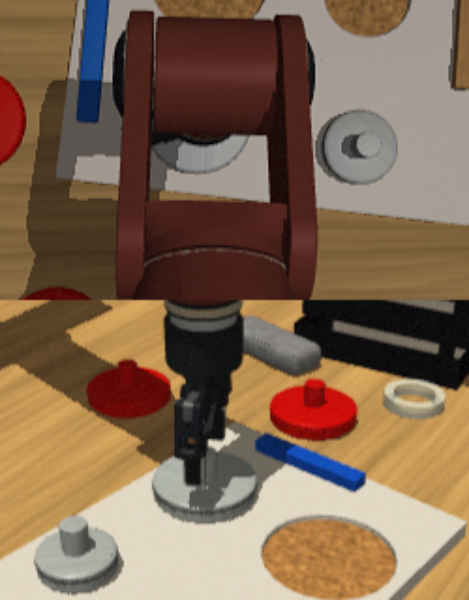

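The fingers straddle the knob of the steel large dish with no contact force. Closing.

>>> {"fn": "send_rows", "kwargs": {"motion": [[[0,0,0,0,0,0],[0,0,0,0,0,0],[0,0,0,0,0,0],[0,0,0,0,0,0],[0,0,0,0,0,0],[0,0,0,0,0,0],[0,0,0,0,0,0],[0,0,0,0,0,0],[0,0,0,0,0,0],[0,0,0,0,0,0],[0,0,0,0,0,0],[0,0,0,0,0,0]]], "fingers": 1}}

```text
time: 5.05
tool_pos: [0.5041, 0.0553, 0.0487]
tool_rot: [0.132, 0.695, 0.132, -0.695]
contact_force: [-1.4, -0.9, 5.0]
gripper_width: 0.282
```

>>> {"fn": "send_rows", "kwargs": {"motion": [[[0.4,0,0,0,0,0],[0.6,-0.1,0,0,0,0],[0.8,-0.1,0,0,0,0],[0.8,-0.1,0,0,0,0],[0.8,-0.1,0,0,0,0],[0.8,-0.1,0,0,0,0],[0.8,-0.1,0,0,0,0],[0.8,-0.1,0,0,0,0]]]}}

```text
time: 5.72
tool_pos: [0.5605, 0.0489, 0.0487]
tool_rot: [-0.131, -0.693, -0.132, 0.696]
contact_force: [-8.6, 1.4, 12.1]
gripper_width: 0.282
```

```bash
python3 - <<'E'
from h import *
b=snap('scene','scene2.png')[150:310,220:470]
cv2.imwrite('pics/z2.png',cv2.resize(b,(750,480))[:,:,::-1])
s=manip.state();print(s['tool_pos'],s['contact_force'],s['ft_torque'],s['gripper_width'])
E
```

```text
[0.56270163 0.04854688 0.04873557] [-2.70270372  2.67279119  5.45809974] [ 0.26689508  0.36356348 -0.02331147] 0.2845206047979195
```

View pics/z2.png

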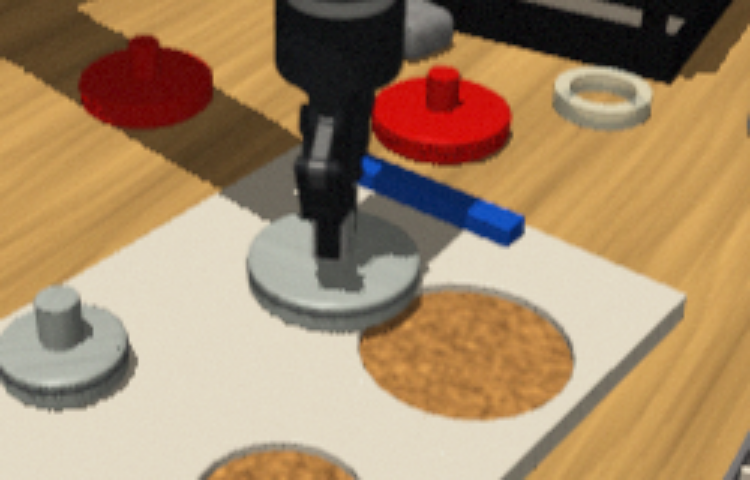

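The dish is sliding flat on the board, its front edge now over the well's rim. Continuing to the well centre.

>>> {"fn": "send_rows", "kwargs": {"motion": [[[0.7,-0.1,0,0,0,0],[0.8,-0.1,0,0,0,0],[0.9,-0.1,0,0,0,0],[0.9,-0.1,0,0,0,0],[0.9,-0.1,0,0,0,0],[0.9,-0.1,0,0,0,0],[0.9,-0.1,0,0,0,0],[0.9,-0.1,0,0,0,0],[0.9,-0.1,0,0,0,0],[0.9,0,0,0,0,0],[0.6,0,0,0,0,0],[0.4,0,0,0,0,0]]]}}

```text
time: 6.77
tool_pos: [0.6585, 0.0395, 0.0465]
tool_rot: [-0.132, -0.694, -0.132, 0.695]
contact_force: [-0.4, -0.4, -4.3]
gripper_width: 0.28
```

>>> {"fn": "send_rows", "kwargs": {"motion": [[[0,0,0,0,0,0],[0,0,0,0,0,0]]]}}

```text
time: 6.93
tool_pos: [0.6581, 0.0395, 0.047]
tool_rot: [-0.132, -0.694, -0.132, 0.695]
contact_force: [0.4, 0.3, -3.0]
gripper_width: 0.281
```

```bash
python3 - <<'E'
from h import *
b=snap('scene','scene3.png')[170:330,240:490]
a=snap('top','top3.png')
cv2.imwrite('pics/z3.png',cv2.resize(b,(750,480))[:,:,::-1])
s=manip.state();print(s['tool_pos'],s['contact_force'],s['ft_torque'],s['gripper_width'])
E
```

```text
[0.65805365 0.03946149 0.04750872] [ 0.16043109 -0.11758597 -3.65373516] [ 0.00694797 -0.03836918  0.02697339] 0.28437670412978844
```

View pics/z3.png

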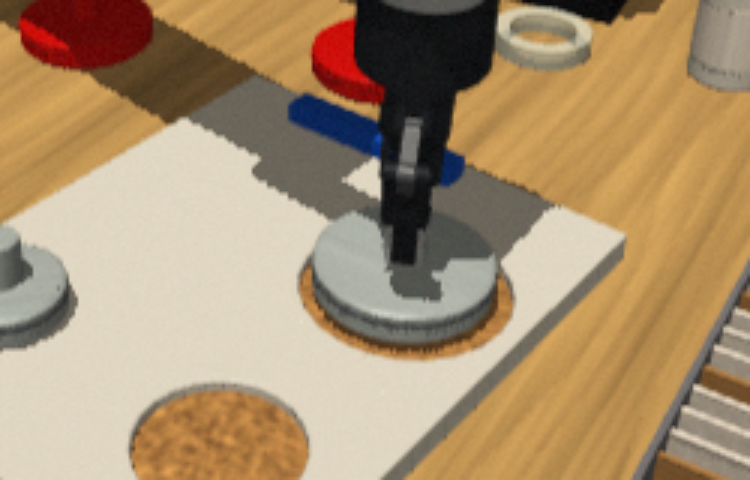

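The dish is held over the well (load about 3.6 N), with cork visible all around it. Lowering it to the floor.

>>> {"fn": "send_rows", "kwargs": {"motion": [[[0,0,-0.2,0,0,0],[0,0,-0.2,0,0,0],[0,0,-0.2,0,0,0],[0,0,-0.1,0,0,0],[0,0,0,0,0,0],[0,0,0,0,0,0]]]}}

```text
time: 7.53
tool_pos: [0.6587, 0.0394, 0.0412]
tool_rot: [-0.132, -0.695, -0.132, 0.695]
contact_force: [-0.8, 0.8, -5.0]
gripper_width: 0.282
```

>>> {"fn": "send_rows", "kwargs": {"motion": [[[0,0,-0.1,0,0,0],[0,0,-0.1,0,0,0],[0,0,0,0,0,0],[0,0,0,0,0,0]]]}}

```text
time: 7.87
tool_pos: [0.6591, 0.0394, 0.0407]
tool_rot: [0.132, 0.695, 0.132, -0.695]
contact_force: [-4.9, -0.3, 5.7]
gripper_width: 0.282
```

Touched down on the floor (upward force). Releasing.

>>> {"fn": "send_rows", "kwargs": {"motion": [[[0,0,0,0,0,0],[0,0,0,0,0,0],[0,0,0,0,0,0],[0,0,0,0,0,0],[0,0,0,0,0,0],[0,0,0,0,0,0],[0,0,0,0,0,0],[0,0,0,0,0,0],[0,0,0,0,0,0],[0,0,0,0,0,0]]], "fingers": 0}}

```text
time: 8.7
tool_pos: [0.6588, 0.0394, 0.0393]
tool_rot: [0.132, 0.695, 0.132, -0.695]
contact_force: [0.1, -0.3, -0.4]
gripper_width: 1.0
```

>>> {"fn": "send_rows", "kwargs": {"motion": [[[0,0,0.5,0,0,0],[0,0,1,0,0,0],[0,0,1.5,0,0,0],[0,0,2,0,0,0],[0,0,2,0,0,0],[0,0,2,0,0,0],[0,0,2,0,0,0],[0,0,2,0,0,0],[0,0,2,0,0,0],[0,0,1,0,0,0],[0,0,0,0,0,0]]]}}

```text
time: 9.62
tool_pos: [0.6609, 0.0393, 0.2048]
tool_rot: [0.132, 0.698, 0.131, -0.692]
contact_force: [1.3, -0.2, -0.2]
gripper_width: 1.0
```

>>> {"fn": "send_rows", "kwargs": {"motion": [[[0,-2.5,0,0,0,0],[-1,-2.5,0,0,0,0],[-1,-2.5,0,0,0,0],[-1,-2.5,0,0,0,0],[-1,-2.5,0,0,0,0],[-1,-2.5,0,0,0,0],[-1,-2.5,0,0,0,0],[-1,-2.5,0,0,0,0],[-1,-2.5,0,0,0,0],[-1,-2.5,0,0,0,0],[-1,-2.5,0,0,0,0],[-1,-2.5,0,0,0,0]]]}}

```text
time: 10.62
tool_pos: [0.5476, -0.2614, 0.1982]
tool_rot: [-0.131, -0.694, -0.132, 0.695]
contact_force: [0.2, -0.5, -0.3]
gripper_width: 0.999
```

```bash
python3 - <<'E'
from h import *
np.set_printoptions(precision=4,suppress=True)
b=snap('scene','scene4.png')[170:330,240:490]
a=snap('top','top4.png')[50:210,250:500]
cv2.imwrite('pics/z4.png',cv2.resize(np.vstack([a,b]),(469,600))[:,:,::-1])
s=manip.state();print(s['tool_pos'],s['contact_force'],s['gripper_width'],s['time'])
for cam in ['top','scene']:
  for q in ['large_dish','small_dish']:
    for d in manip.landmark_of(q,cam): print(cam,q,w(cam,d['centre']),round(d['confidence'],2))
E
```

```text
[ 0.547  -0.2633  0.1982] [ 0.6105  0.0242 -0.5313] 1.0026684956737753 10.7167
top large_dish [0.5063 0.2932 0.0016] 0.97
top large_dish [ 0.2745  0.2023 -0.0011] 0.91
top large_dish [0.6585 0.0364 0.0101] 0.69
top small_dish [ 0.4742 -0.1131  0.0198] 0.67
scene large_dish [0.5081 0.2936 0.0019] 0.97
scene large_dish [ 0.2762  0.2105 -0.0022] 0.76
scene large_dish [0.6585 0.0418 0.0098] 0.63
scene small_dish [ 0.4747 -0.1102  0.0161] 0.65
```

View pics/z4.png

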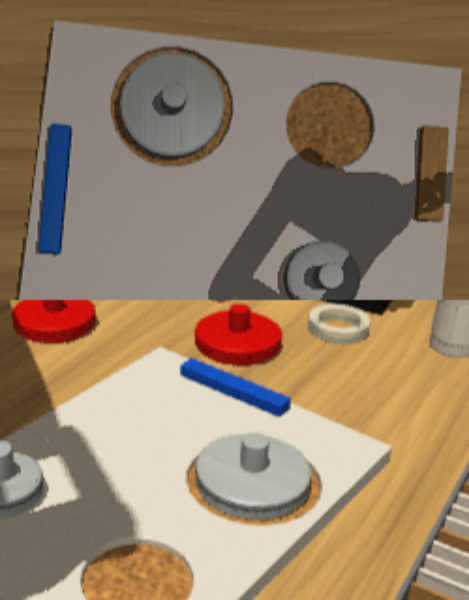

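The large dish sits centred and flat in the large well: its origin reads z ≈ 0.010, against 0.012 expected for the floor. The cork ring is even all around, the small dish is unmoved, and the small well is empty.

```bash
python3 -c "
from plant import manip
print(manip.job_done())"
```

```text
the job is handed in; nothing more can be done
None
```

The large steel dish is sitting flat on the cork floor of the large well, and I handed the job in at about 11 s. I gripped it by its knob and slid it along the board. Once it was over the well I lowered it to the floor, let go, and moved the arm clear.

- **The slide:** near the end, with the dish over the well, the gripper briefly carried its whole weight (about 3.6 N). I followed it down about 8 mm instead of letting it drop, and I never raised it.
- **Position:** both cameras put the dish at about (0.659, 0.039) with its underside near z = 0.010 m. The expected floor height is 0.012 m, so this agrees within the measurement error. An even ring of cork shows all around it.
- **Everything else:** the small dish is where it was, the small well is empty, and I did not touch the red look-alikes.
- **Forces:** the highest reading I saw was about 15 N, during the slide.
- **Disagreements:** position estimates differed by a few millimetres between cameras, well inside the roughly 10 mm of clearance around the dish. No check failed.

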